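Set the swing-spout filler on the open bottle and open its valve

ROBOT

A 6-joint arm with a two-finger parallel gripper is mounted at the origin on the work surface. World frame = base frame: x ahead of the robot, y to its left, z up, the work surface at z = 0. Lengths are in m, angles in rad, forces in N, time in s.
With the tool pointing down it reaches from about 0.375 to 0.9 m from the base axis. Payload 3.1 kg.
Tool frame: the origin (TCP) lies at the very end of the fingers, on their centre line; the grasp point (between the pads) lies 19 mm behind it; z points along the fingers, y is the line along which they close (so a half turn about z gives the same grasp; the last joint's range is limited). The gripper opens to 87 mm and grips with 3 to 60 N. Pads are 19 mm wide; open, the fingers measure 117 mm over their backs; the gripper's body (75 mm by 190 mm) begins 51 mm behind the grasp point.
Start: joints at [0.961, 0.527, 1.433, -0, 1.181, -0.178], TCP at [0.262, 0.568, 0.223] pointing down, gripper open.
Joint ranges: [-3.08, 3.08], [-0.75, 2.2], [0.22, 2.44], [-1.43, 4.57], [0, 2.65], [-2.85, 2.85]. Speed limits (rad/s): [2.79, 2.79, 3.14, 3.14, 3.14, 3.14].

INTERFACE

Orientations are given as a unit quaternion [x, y, z, w].
In Python, from rig import status, viewer, robot gives the robot as it stands.
- The arm moves only by the tool arm_command, never from a script. Its arguments are lists of equal length, an entry for each row: "delta_rot": the turn, a rotation vector about the tool's x, y, z in degrees, a list of three; "delta_pos": the shift along the tool's x, y, z in m, a list of three; "gripper": the closure, from -1 (fully open) to 1 (shut). In form: {"delta_rot": [[rx, ry, rz], ...], "delta_pos": [[dx, dy, dz], ...], "gripper": [gripper, ...]}. A call has 1 to 12 rows; each row is the pose to reach, as a shift and turn from the pose commanded when the call began, along the tool's axes at that moment; what a row does not reach only later rows make up. A row lasts 1/12 s, in which the tool goes at most 41.7 mm and 7.16 degrees, less where a joint would pass 70% of its speed; a pose out of reach is approached as far as the arm can. A call with a gripper value outside its range is refused whole. The fingers move at their own pace and stop on an object; "grip_force" is the grip in N (left out, the last holds). Time passes only in rows, so rows that repeat a pose let the fingers close. It gives the time, the measured TCP pose, the force, the opening and the grip force at its end, in the units of the state.
- status.get_obs(): the state, without advancing time (a new reading comes with each control period).
- viewer.camera(name): name is "side" or "top"; returns a dict with "pixels" (480x640x3 uint8, blue, green, red), "fx", "fy", "cx", "cy" (pixels), "k1" (the pictures are not rectified: a ray, as slopes to the right and down, at radius r is drawn at 1 + k1 r^2 times it, then the intrinsics apply), "pose" (4x4, takes a point from camera to world coordinates). Camera axes: x right, y down, z forward; pixel columns grow to the right and rows downward; lengths in m; the calibration is good to about 2 mm. A picture is of the moment at which its call begins. There is no depth.
- robot.hand_in(): hands the job in; it is judged then, once.
The state is a dict: "time": time; "q": joint angles; "joint_velocities": joint speeds; "joint_torque": joint torques, N m; "position": TCP position; "tool_rot": TCP orientation; "ft_force": force on the tool from outside, world axes, zero at the start; "moment": the same for the moment, N m; "grip_width": finger opening in m; "grip_force": force on a finger pad.
Only numpy, scipy, OpenCV 4.12 (cv2) and the standard library are available. Lean on these libraries where they do the work, as an engineer would, in place of code of your own. Each camera call takes 0.05 s, during which the arm holds its last target. There are 200 camera calls.

TASK

Fill the bottle that has no stopper: with a finger, push the swinging spout round until its tip is centred above that bottle's open mouth, and leave it there. Only then push the valve lever round to fully open, so that it lies along its pipe. Disturb none of the bottles or the loose things on the table.

Things in the scene. Friction and masses are not known exactly. Their poses are not given: they have to be found in the camera images.
- filler: Fixed bare-metal bottle filler. Origin on the table under the axis of its upright column (36 mm thick, upright), z up. Three round bottle seats (12 mm high, 92 mm across) lie on an arc of 165 mm radius around the column, at the column's -x side: one straight along its own -x axis, the others 0.84 rad to either side. One bottle stands on each seat; which is which varies. The highest point of the column's hub is 254 mm above the table.
- spout_pivot (a point): Point on the spout's vertical turning axis, at the height of the spout tube's centre line, 237 mm above the table. The hub round it is 44 mm across.
- spout_tip (a point): Lower end of the spout's nozzle (12 mm across), 165 mm from the pivot axis and 46 mm below the tube's centre line (191 mm above the table). From the pivot the tube, 16 mm thick, runs level towards it and bends down only in the last 12 mm, so its level part can be pushed sideways from either side. The tip passes 28 mm above the open mouth and 13 mm above the stoppers of the other bottles.
- spout_swing (a joint): Angle of the spout (rad): 0 along the filler's own -x axis, growing anticlockwise seen from above, from -1.15 to 1.15. Turns freely with a steady drag (about 2 N at 120 mm from the axis), no spring: it stays where it is left.
- open_mouth (a point): Centre of the mouth rim of the open bottle, the only one without a black stopper: amber glass, 72 mm across, 151 mm tall, neck 34 mm outside and 27 mm inside, about 0.4 kg, loose on its seat. The mouth is 163 mm above the table.
- corked_a: Closed bottle, the same amber bottle with a black stopper, 166 mm tall over all; origin at the centre of its underside, loose on its seat. Not to be disturbed.
- corked_b: The other closed bottle, identical to the first. Not to be disturbed.
- valve: Fixed ball valve on a foot plate 90 mm by 150 mm. Origin on the table under the valve's stem, z up. Its pipe (28 mm thick, flanges 44 mm, centre line 62 mm above the table) runs along its own y axis, 155 mm long. Nothing but the stem and lever stands higher than 87 mm.
- valve_pivot (a point): Point on the lever's vertical turning axis, at the lever's height, 128 mm above the table.
- lever_end (a point): Free end of the valve lever, 125 mm from its axis, 128 mm above the table. Its outer 75 mm is a round black sleeve 16 mm thick.
- valve_lever (a joint): Angle of the lever (rad): 0 shut, pointing along the valve's own -x axis, across the pipe (towards the robot); it grows anticlockwise seen from above to a stop at 1.571, fully open, where the lever points along the valve's own -y axis, over the pipe. Starts at 0 to 0.2. Steady drag (about 2 N at 95 mm from the axis), no spring: it stays where it is left.
- marker: Marker pen 135 mm long, 14 mm thick, lying along its own x axis, origin under its middle. Not to be disturbed.
- stopper: Loose black bottle stopper, 39 mm across, 34 mm tall, origin at the centre of its underside. Not to be disturbed.
There are look-alikes about, which are no part of the job. What is shaped like the part that bears open_mouth but purple is not meant.

How it is judged:
By the outcome, as a careful person would: the job done as asked, in the order asked, and still so for the second after the job is handed in, with the robot touching nothing.
It also fails if it takes over 72 s, if anything falls off the work surface, if the arm or the gripper's body presses on something with over 40 N, if the wrist force passes 120 N, or if a joint passes its speed limit or range.

## Working session

There is one attempt and no reset: what is moved stays moved. The work goes in short steps, Python scripts to look and compute and a tool call to move; the robot and the scene stay as the last step left them, time stands still between calls to the robot, and variables do not carry over. Pictures are saved under pics/ and viewed, at most 10 in all, crops included, and the job is handed in when it is done.

Besides the shell and the picture viewer there is one more tool, called after "Emit:" in YAML: its name, and indented under it one key for each argument. arm_command: Moves the arm, as the interface text tells. Its arguments: {"type":"object","properties":{"delta_rot":{"type":"array","items":{"type":"array","items":{"type":"number"}}},"delta_pos":{"type":"array","items":{"type":"array","items":{"type":"number"}}},"gripper":{"type":"array","items":{"type":"number"}},"grip_force":{"type":"number"}},"required":["delta_rot","delta_pos","gripper"]}

```bash
mkdir -p pics; cat > h.py <<'E'
import numpy as np,cv2
from rig import status,viewer,robot
def snap(n,f):
    c=viewer.camera(n); cv2.imwrite(f'pics/{f}.png',c['pixels']); np.save(f'pics/{f}.npy',c,allow_pickle=True); return c
def load(f): return np.load(f'pics/{f}.npy',allow_pickle=True).item()
def ray(c,u,v):
    d=np.array([(u-c['cx'])/c['fx'],(v-c['cy'])/c['fy']]); s=d.copy()
    for _ in range(20): s=d/(1+c['k1']*(s@s))
    T=np.array(c['pose']); return T[:3,3],T[:3,:3]@np.r_[s,1]
def onz(c,u,v,z):
    o,d=ray(c,u,v); return o+d*(z-o[2])/d[2]
def proj(c,p):
    T=np.array(c['pose']); q=T[:3,:3].T@(np.array(p)-T[:3,3]); s=q[:2]/q[2]; s=s*(1+c['k1']*(s@s))
    return np.array([s[0]*c['fx']+c['cx'],s[1]*c['fy']+c['cy']])
E
python3 - <<'E'
from h import *
for n in('top','side'):
    c=snap(n,n+'0'); print(np.round(c['pose'],3),c['fx'],c['k1'])
o=status.get_obs();print(o['time'],o['position'],o['tool_rot'])
E
```

```text
[[ 0.021 -0.986  0.167  0.364]
 [-0.999 -0.016  0.031  0.015]
 [-0.028 -0.168 -0.985  1.286]
 [ 0.     0.     0.     1.   ]] 501.2154831554864 -0.1104495083477547
[[ 0.69  -0.505  0.518  0.067]
 [-0.724 -0.482  0.494 -0.392]
 [ 0.001 -0.716 -0.698  0.776]
 [ 0.     0.     0.     1.   ]] 464.14753054485317 -0.033550152177023986
0.1 [0.26117388 0.56706613 0.22167501] [ 2.14244520e-01  9.76779555e-01 -9.21724460e-04 -3.70866835e-04]
```

View pics/top0.png

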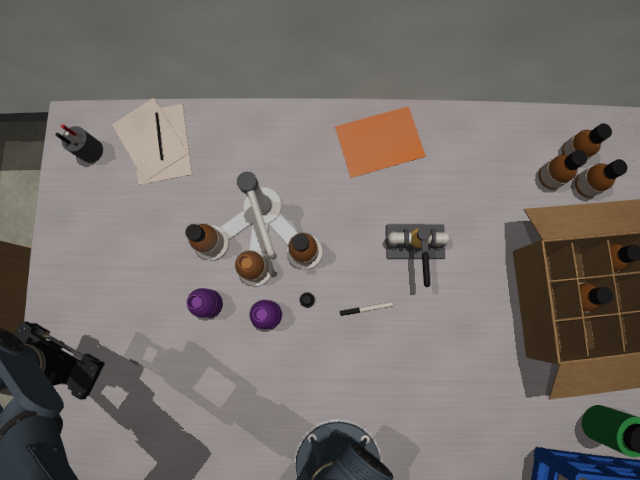

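View pics/side0.png

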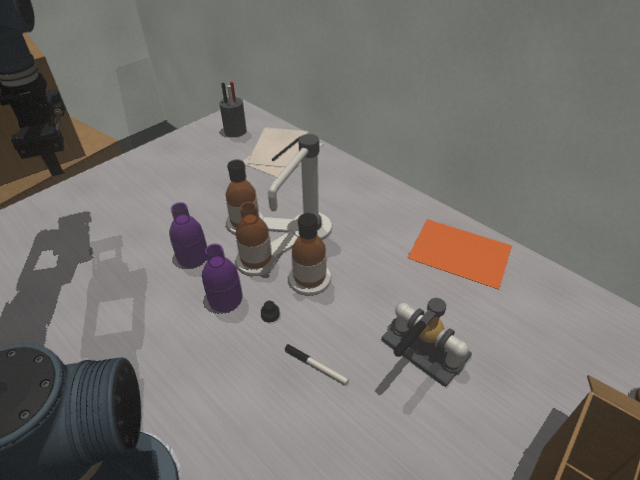

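Top view candidates:
- (200,235): amber with a black stopper.
- (303,243): amber with a black stopper.
- (247,262): amber, no stopper. This is the one I choose.
- (204,303) and (266,314): purple look-alikes.
- Capped bottles at far right.

The spout runs from the hub at (248,182) to about (271,255). The lever runs from (424,232) to (427,285). I'll check the choice in a close crop.

```bash
python3 - <<'E'
from h import *
t=load('top0');s=load('side0')
a=cv2.resize(t['pixels'][165:295,180:330],None,fx=2.66,fy=2.66*1,interpolation=cv2.INTER_CUBIC)
b=cv2.resize(s['pixels'][125:275,220:340],None,fx=2.66,fy=2.66,interpolation=cv2.INTER_CUBIC)
H=max(a.shape[0],b.shape[0]);im=np.zeros((H,a.shape[1]+b.shape[1],3),np.uint8)
im[:a.shape[0],:a.shape[1]]=a;im[:b.shape[0],a.shape[1]:]=b;cv2.imwrite('pics/crop.png',im);print(a.shape,b.shape)
print('hub',onz(t,248,182,.254),'mouth',onz(t,247,261,.163),'stem',onz(t,424,232,.128),'end',onz(t,427,285,.128))
print('tube end',onz(t,271,255,.237))
E
```

```text
(346, 399, 3) (399, 319, 3)
hub [0.64305115 0.20328114 0.254     ] mouth [0.48297973 0.21381976 0.163     ] stem [ 0.56193139 -0.19272453  0.128     ] end [ 0.43823222 -0.19820882  0.128     ]
tube end [0.48886616 0.1500702  0.237     ]
```

View pics/crop.png

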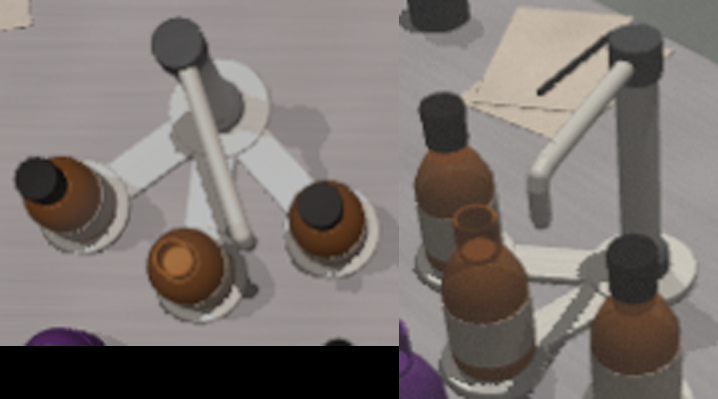

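The crop confirms it: the open neck is at top px (246,262), and the spout tube lies to its right.

```bash
python3 - <<'E'
from h import *
t=load('top0');s=load('side0')
def X(a,b):
    A=np.zeros((3,3));r=np.zeros(3)
    for c,p in((t,a),(s,b)):
        o,d=ray(c,*p);d=d/np.linalg.norm(d);P=np.eye(3)-np.outer(d,d);A+=P;r+=P@o
    return np.linalg.solve(A,r)
print('hub tri',X((247.3,182.3),(309.5,139.3)),onz(t,247.3,182.3,.254),onz(s,309.5,139.3,.254))
print('mouth tri',X((246.2,262.4),(248.6,207)),onz(t,246.2,262.4,.163),onz(s,248.6,207,.163))
hub=onz(t,247.3,182.3,.254);m=onz(t,246.2,262.4,.163)
# tube mask
im=t['pixels'].astype(int);g=im.min(2)
for v in range(195,256,6):
    row=im[v,240:290]; 
    print(v,[int(x) for x in row.min(1)][10:36])
print('tip side',onz(s,273.4,208.5,.191), 'hub-mouth',np.linalg.norm((m-hub)[:2]),np.arctan2(*(m-hub)[1::-1]))
E
```

```text
hub tri [0.64308405 0.20350669 0.25562555] [0.64237302 0.20476187 0.254     ] [0.64613645 0.20452253 0.254     ]
mouth tri [0.47937416 0.21479069 0.16694425] [0.47975908 0.21551111 0.163     ] [0.48206263 0.21870106 0.163     ]
195 [172, 177, 170, 158, 143, 110, 79, 79, 81, 82, 84, 86, 89, 91, 102, 127, 152, 165, 175, 179, 179, 179, 179, 180, 180, 180]
201 [145, 155, 172, 176, 169, 158, 142, 112, 86, 85, 85, 87, 87, 88, 89, 90, 91, 90, 89, 89, 82, 135, 158, 166, 171, 171]
207 [119, 117, 132, 156, 171, 175, 168, 158, 142, 112, 87, 86, 86, 85, 86, 86, 86, 87, 86, 83, 73, 104, 147, 161, 161, 161]
213 [118, 117, 118, 117, 133, 156, 172, 176, 168, 157, 142, 109, 80, 75, 67, 67, 73, 115, 149, 165, 163, 158, 158, 159, 159, 160]
219 [114, 117, 118, 117, 116, 116, 134, 157, 173, 177, 169, 157, 142, 152, 174, 180, 180, 180, 180, 181, 181, 182, 182, 171, 147, 145]
225 [109, 117, 140, 138, 117, 117, 119, 125, 139, 158, 174, 178, 169, 157, 141, 154, 179, 161, 130, 124, 154, 179, 183, 184, 184, 185]
231 [144, 159, 178, 183, 170, 140, 118, 117, 115, 117, 136, 159, 176, 179, 169, 158, 140, 119, 122, 141, 148, 148, 148, 148, 140, 153]
237 [151, 173, 184, 184, 185, 185, 173, 137, 115, 117, 115, 116, 136, 160, 177, 180, 170, 157, 139, 132, 142, 147, 147, 147, 147, 147]
243 [172, 185, 185, 185, 185, 185, 185, 184, 172, 139, 115, 115, 115, 117, 137, 161, 177, 180, 170, 158, 139, 132, 143, 148, 148, 149]
249 [176, 185, 185, 185, 185, 186, 185, 185, 185, 185, 172, 139, 116, 116, 109, 107, 133, 157, 169, 167, 160, 151, 135, 131, 142, 146]
255 [39, 37, 36, 35, 35, 35, 35, 34, 34, 43, 89, 126, 133, 122, 107, 109, 106, 93, 101, 121, 127, 120, 109, 96, 87, 77]
tip side [0.49344389 0.15255025 0.191     ] hub-mouth 0.16296883294637363 3.0755858904183535
```

```bash
cat >> h.py <<'E'
from scipy.spatial.transform import Rotation as Ro
def delta(p,yaw_y=None):
    o=status.get_obs();R=Ro.from_quat(o['tool_rot']); print('t',round(o['time'],2),'pos',np.round(o['position'],4),'delta',np.round(R.inv().apply(np.array(p)-o['position']),4))
    Y=R.as_matrix()[:,1]; print('tool y heading',np.degrees(np.arctan2(Y[1],Y[0])),'F',np.round(o['ft_force'],1))
E
python3 - <<'E'
from h import *
t=load('top0')
a=onz(t,255,207,.24);b=onz(t,267,243,.24);d=b-a;print(a,b,'spout heading',np.degrees(np.arctan2(d[1],d[0])))
hub=np.array([.643,.204]);m=np.array([.480,.2155]);print('want',np.degrees(np.arctan2(*(m-hub)[::-1])))
for p in([.261,.567,.335],[.545,.115,.335],[.545,.115,.212]): delta(p)
E
```

```text
[0.59154273 0.1880618  0.24      ] [0.51392558 0.15912448 0.24      ] spout heading -159.5534771949928
want 175.96434682585885
t 0.1 pos [0.2612 0.5671 0.2217] delta [ 0.0002 -0.0004 -0.1133]
tool y heading 65.25758861067092 F [-0.1  0.2  0.2]
t 0.1 pos [0.2612 0.5671 0.2217] delta [-0.4469 -0.292  -0.1129]
tool y heading 65.25758861067092 F [-0.1  0.2  0.2]
t 0.1 pos [0.2612 0.5671 0.2217] delta [-0.447  -0.2918  0.0101]
tool y heading 65.25758861067092 F [-0.1  0.2  0.2]
```

Emit:
arm_command:
  delta_rot:
    - [0,0,0]
    - [0,0,0]
    - [0,0,0]
    - [0,0,0]
    - [0,0,-7]
    - [0,0,-14]
    - [0,0,-21]
    - [0,0,-21]
    - [0,0,-21]
    - [0,0,-21]
    - [0,0,-21]
    - [0,0,-21]
  delta_pos:
    - [0,0,-0.038]
    - [0,0,-0.075]
    - [0,0,-0.113]
    - [-0.03,-0.02,-0.113]
    - [-0.06,-0.04,-0.113]
    - [-0.09,-0.06,-0.113]
    - [-0.12,-0.08,-0.113]
    - [-0.15,-0.1,-0.113]
    - [-0.18,-0.12,-0.113]
    - [-0.21,-0.14,-0.113]
    - [-0.24,-0.16,-0.113]
    - [-0.27,-0.18,-0.113]
  gripper: [1,1,1,1,1,1,1,1,1,1,1,1]

```text
time: 1.1
position: [0.4317, 0.2895, 0.3352]
tool_rot: [0.033, 0.999, -0.0, -0.0]
ft_force: [0.6, -0.1, -0.5]
grip_width: 0.0151
grip_force: 0.0
```

```bash
python3 -c "
from h import *
delta([.545,.115,.335])"
```

```text
t 1.1 pos [0.4317 0.2895 0.3352] delta [-0.1244 -0.1667  0.0002]
tool y heading 86.26894991487532 F [ 0.6 -0.1 -0.5]
```

Emit:
arm_command:
  delta_rot:
    - [0,0,0]
    - [0,0,0]
    - [0,0,0]
    - [0,0,0]
    - [0,0,0]
    - [0,0,0]
    - [0,0,0]
    - [0,0,0]
    - [0,0,0]
    - [0,0,0]
    - [0,0,0]
    - [0,0,0]
  delta_pos:
    - [-0.02,-0.028,0]
    - [-0.04,-0.055,0]
    - [-0.06,-0.083,0]
    - [-0.08,-0.11,0]
    - [-0.1,-0.14,0]
    - [-0.123,-0.165,0]
    - [-0.123,-0.165,0.03]
    - [-0.123,-0.165,0.06]
    - [-0.123,-0.165,0.09]
    - [-0.123,-0.165,0.11]
    - [-0.123,-0.165,0.123]
    - [-0.123,-0.165,0.123]
  gripper: [1,1,1,1,1,1,1,1,1,1,1,1]

```text
time: 2.1
position: [0.5406, 0.1183, 0.2089]
tool_rot: [0.033, 0.999, -0.0, -0.004]
ft_force: [-0.6, -0.3, -0.0]
grip_width: 0.0008
grip_force: 0.0
```

```bash
python3 -c "
from h import *
delta([.535,.19,.212])
s=snap('side','side1');t=snap('top','top1')
a=cv2.resize(t['pixels'][140:300,170:340],None,fx=2.3,fy=2.3);b=cv2.resize(s['pixels'][60:300,200:400],None,fx=1.9,fy=1.9)
im=np.zeros((460,800,3),np.uint8);im[:a.shape[0],:a.shape[1]]=a;im[:b.shape[0],400:400+b.shape[1]]=b;cv2.imwrite('pics/c1.png',im)"
```

```text
t 2.1 pos [0.5406 0.1183 0.2089] delta [ 0.0104  0.0712 -0.003 ]
tool y heading 86.241723161006 F [-0.6 -0.3 -0. ]
```

View pics/c1.png

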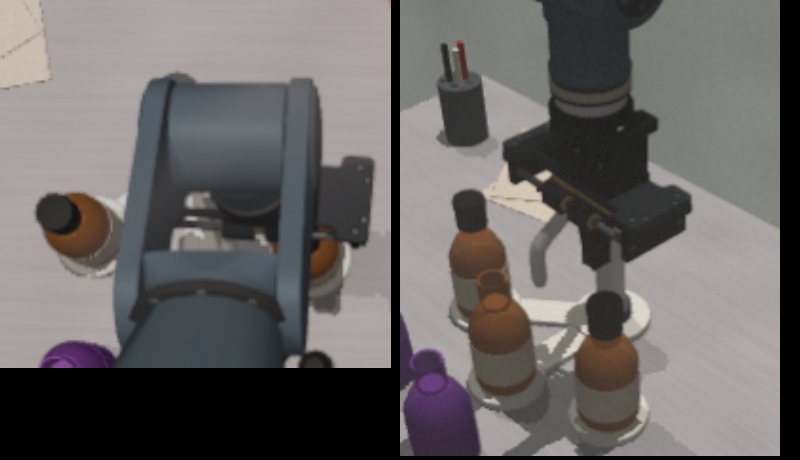

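The fingers are on the -y side of the tube with clearance, so I'll push gently.

Emit:
arm_command:
  delta_rot:
    - [0,0,0]
    - [0,0,0]
    - [0,0,0]
    - [0,0,0]
    - [0,0,0]
    - [0,0,0]
    - [0,0,0]
    - [0,0,0]
    - [0,0,0]
    - [0,0,0]
    - [0,0,0]
    - [0,0,0]
  delta_pos:
    - [0.003,0.01,0]
    - [0.003,0.018,0]
    - [0.003,0.024,0]
    - [0.003,0.03,0]
    - [0.003,0.036,0]
    - [0.003,0.042,0]
    - [0.003,0.047,0]
    - [0.003,0.052,0]
    - [0.003,0.056,0]
    - [0.003,0.06,0]
    - [0.003,0.062,0]
    - [0.003,0.062,0]
  gripper: [1,1,1,1,1,1,1,1,1,1,1,1]

```text
time: 3.2
position: [0.5445, 0.1813, 0.2124]
tool_rot: [0.033, 0.999, 0.0, 0.0]
ft_force: [-0.4, -1.6, 0.1]
grip_width: 0.0003
grip_force: 0.4
```

```bash
python3 -c "
from h import *
delta([.54,.19,.212])
s=snap('side','side2')
hub=np.array([.643,.204])
for a in (160,170,176,180,186):
  r=np.radians(a);print(a,proj(s,np.r_[hub+.165*np.array([np.cos(r),np.sin(r)]),.191]))
print('mouth',proj(s,[.480,.2155,.163]))
b=cv2.resize(s['pixels'][130:290,210:350],None,fx=3.7,fy=3.7,interpolation=cv2.INTER_CUBIC);cv2.imwrite('pics/c2.png',b)"
```

```text
t 3.2 pos [0.5445 0.1813 0.2124] delta [0.0051 0.0084 0.0004]
tool y heading 86.2681659626473 F [-0.4 -1.6  0.1]
160 [236.2225243  186.08448197]
170 [241.96908162 193.61512244]
176 [246.60113319 197.8318911 ]
180 [250.16306987 200.47673119]
186 [256.17996549 204.14657625]
mouth [248.82285093 208.18255506]
```

View pics/c2.png

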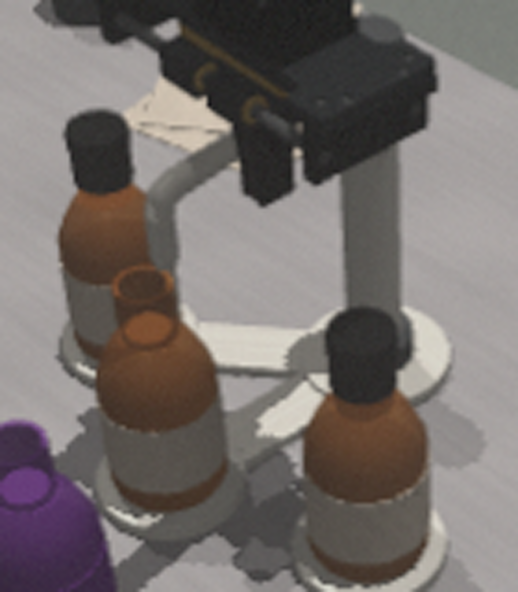

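The nozzle (crop x≈162, u≈253.5) is still about 6-7° short of the mouth (u≈248.7, tip target u≈247). I'll push 8 mm more, then back off for a clear top view.

Emit:
arm_command:
  delta_rot:
    - [0,0,0]
    - [0,0,0]
    - [0,0,0]
    - [0,0,0]
    - [0,0,0]
    - [0,0,0]
    - [0,0,0]
    - [0,0,0]
    - [0,0,0]
    - [0,0,0]
    - [0,0,0]
    - [0,0,0]
  delta_pos:
    - [0,0.002,0]
    - [0,0.004,0]
    - [0,0.006,0]
    - [0,0.008,0]
    - [0,0.008,0]
    - [0,0.0,0]
    - [0,-0.02,0]
    - [0,-0.05,0]
    - [0,-0.09,0]
    - [0,-0.13,0]
    - [0,-0.17,0]
    - [0,-0.2,0]
  gripper: [1,1,1,1,1,1,1,1,1,1,1,1]

```text
time: 4.25
position: [0.5322, -0.022, 0.213]
tool_rot: [0.033, 0.999, -0.0, 0.002]
ft_force: [1.4, -0.2, 0.0]
grip_width: 0.0002
grip_force: 0.0
```

```bash
python3 -c "
from h import *
delta([.54,.19,.212])
s=snap('side','side3');t=snap('top','top3')
a=cv2.resize(t['pixels'][165:295,180:330],None,fx=2.66,fy=2.66,interpolation=cv2.INTER_CUBIC)
b=cv2.resize(s['pixels'][125:275,220:340],None,fx=2.66,fy=2.66,interpolation=cv2.INTER_CUBIC)
im=np.zeros((400,720,3),np.uint8);im[:a.shape[0],:a.shape[1]]=a;im[:b.shape[0],399:399+b.shape[1]]=b;cv2.imwrite('pics/c3.png',im)"
```

```text
t 4.25 pos [ 0.5322 -0.022   0.213 ] delta [0.0063 0.212  0.0009]
tool y heading 86.17679148766035 F [ 1.4 -0.2  0. ]
```

View pics/c3.png

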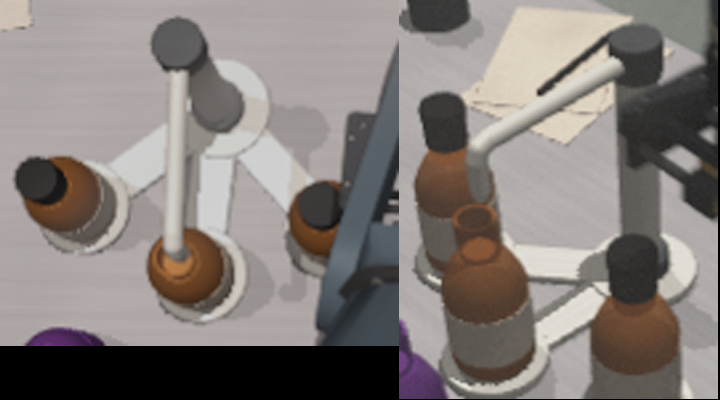

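```bash
python3 -c "
from h import *
t=load('top3');s=load('side3')
g=t['pixels'].min(2).astype(float)
pts=[]
for v in range(200,257,4):
  r=g[v,236:258]; w=np.clip(r-0,0,None); e=np.gradient(cv2.GaussianBlur(r[None],(3,1),0)[0]); print(v,[int(x) for x in r])
print('red of mouth')
R=t['pixels'].astype(int)
for v in range(255,272,1): print(v,[int(x) for x in R[v,236:258,2]])
for z in(.163,.191,.237):print(proj(s,[.480,.2155,z]),proj(t,[.480,.2155,z]))
m=load('top0')['pixels'].astype(int)
print('before')
for v in range(255,272,1): print(v,[int(x) for x in m[v,236:258,2]])
"
```

```text
200 [165, 166, 166, 166, 166, 166, 160, 159, 178, 196, 200, 191, 175, 155, 123, 99, 91, 93, 95, 95, 96, 98]
204 [166, 166, 166, 166, 167, 167, 158, 158, 182, 197, 199, 188, 172, 150, 175, 167, 86, 94, 98, 98, 99, 100]
208 [167, 167, 167, 167, 167, 167, 159, 160, 184, 197, 198, 186, 170, 148, 133, 128, 108, 92, 88, 90, 97, 100]
212 [165, 165, 165, 169, 184, 200, 191, 171, 187, 198, 195, 182, 167, 143, 131, 137, 137, 136, 128, 111, 94, 86]
216 [199, 204, 203, 203, 205, 205, 191, 173, 189, 199, 194, 180, 164, 138, 128, 136, 136, 135, 136, 136, 136, 135]
220 [205, 205, 204, 203, 203, 198, 181, 174, 191, 198, 192, 178, 161, 133, 121, 131, 134, 136, 135, 135, 134, 157]
224 [202, 204, 204, 204, 202, 194, 175, 176, 194, 199, 191, 175, 157, 125, 96, 95, 116, 134, 135, 182, 199, 181]
228 [203, 203, 202, 203, 203, 189, 166, 180, 196, 200, 189, 173, 152, 121, 105, 111, 127, 135, 135, 183, 206, 206]
232 [200, 188, 166, 133, 139, 154, 162, 183, 197, 200, 188, 171, 148, 119, 107, 119, 133, 134, 135, 184, 206, 206]
236 [166, 166, 166, 166, 166, 159, 163, 186, 199, 199, 185, 169, 146, 118, 108, 125, 
[... 3803 characters left out ...]
 115, 149, 158, 158, 158, 158, 158, 157, 155, 149, 128, 96, 106, 113, 98, 92, 90]
266 [80, 85, 99, 123, 126, 115, 132, 155, 158, 158, 157, 156, 156, 150, 135, 109, 90, 106, 107, 93, 91, 89]
267 [77, 85, 91, 105, 121, 130, 135, 143, 154, 156, 155, 153, 147, 134, 108, 94, 106, 110, 97, 91, 90, 87]
268 [76, 84, 88, 89, 97, 118, 129, 127, 133, 132, 130, 123, 114, 103, 87, 95, 107, 102, 92, 90, 88, 86]
269 [73, 79, 84, 88, 90, 96, 111, 125, 120, 100, 92, 85, 83, 94, 108, 105, 96, 91, 89, 88, 87, 84]
270 [92, 73, 80, 85, 88, 90, 98, 110, 111, 113, 116, 111, 110, 108, 107, 100, 91, 89, 88, 86, 84, 81]
271 [125, 70, 76, 82, 85, 88, 89, 89, 94, 105, 112, 107, 107, 100, 90, 90, 88, 87, 86, 85, 82, 77]
```

```bash
python3 -c "
from h import *
t=load('top3');s=load('side3');s0=load('side0');t0=load('top0')
a=onz(t,246.2,200,.24);b=onz(t,244.9,252,.24);d=b-a;print(a,b,np.degrees(np.arctan2(d[1],d[0]))%360)
hub=np.array([.643,.204])
print('from hub',np.degrees(np.arctan2(b[1]-hub[1],b[0]-hub[0]))%360)
# stopper centres
for c,n,box in((t0,'top',[(185,222,206,246),(290,230,312,256)]),(s0,'side',[(225,158,247,184),(297,212,320,238)])):
  for x0,y0,x1,y1 in box:
    m=(c['pixels'][y0:y1,x0:x1].max(2)<60).astype(np.uint8);k,l,st,ce=cv2.connectedComponentsWithStats(m);i=1+np.argmax(st[1:,4]);x,y,w,h,A=st[i]
    print(n,st[i],ce[i]+[x0,y0])
    if n=='top':
      p=onz(c,*(ce[i]+[x0,y0]),.172);print(p,np.linalg.norm(p[:2]-hub),np.degrees(np.arctan2(*(p[:2]-hub)[::-1]))%360)
# side: nozzle row profile and neck profile
im=s['pixels'].min(2)
for v in (188,192,196): print(v,[int(x) for x in im[v,240:262]])
im=s0['pixels'][:,:,2]
for v in (206,210,214): print(v,[int(x) for x in im[v,236:262]])
"
```

```text
[0.60672792 0.2078612  0.24      ] [0.49387482 0.20548491 0.24      ] 181.20626502843888
from hub 179.42949584664453
top [  1   2  19  18 260] [194.98076923 232.85384615]
[0.54420204 0.33526134 0.172     ] 0.16428808898889866 126.96809447589493
top [  2   4  17  18 238] [300.34453782 242.40336134]
[0.52629151 0.09318164 0.172     ] 0.16093968100048553 223.51707905358322
side [  3   3  17  21 307] [236.29967427 170.88925081]
side [  1   1  22  25 429] [307.89044289 225.48251748]
188 [65, 62, 62, 62, 66, 79, 89, 93, 93, 94, 96, 99, 96, 101, 138, 169, 170, 171, 173, 175, 173, 172]
192 [58, 54, 57, 54, 55, 66, 84, 90, 91, 91, 94, 98, 97, 92, 68, 115, 171, 170, 168, 171, 169, 171]
196 [54, 52, 50, 52, 52, 53, 68, 90, 91, 89, 90, 95, 98, 100, 88, 76, 132, 173, 172, 173, 173, 171]
206 [68, 67, 69, 70, 89, 106, 77, 70, 69, 67, 68, 70, 68, 67, 69, 65, 68, 63, 78, 108, 113, 100, 134, 153, 155, 157]
210 [83, 82, 85, 80, 75, 78, 82, 78, 74, 72, 70, 67, 67, 66, 68, 74, 74, 72, 67, 67, 69, 78, 118, 156, 155, 156]
214 [82, 84, 83, 80, 78, 69, 67, 67, 66, 66, 67, 68, 81, 96, 97, 93, 84, 77, 66, 66, 68, 74, 110, 162, 194, 182]
```

Mouth heading from the column is about 175.7° (the two stoppers' bisector gives 175.2°, the mouth rays 176°). The spout is at about 180°, so it needs about 4° more, roughly 7 mm further at the contact point.

Emit:
arm_command:
  delta_rot:
    - [0,0,0]
    - [0,0,0]
    - [0,0,0]
    - [0,0,0]
    - [0,0,0]
    - [0,0,0]
    - [0,0,0]
    - [0,0,0]
    - [0,0,0]
  delta_pos:
    - [0,0.03,0]
    - [0,0.06,0]
    - [0,0.09,0]
    - [0,0.12,0]
    - [0,0.15,0]
    - [0,0.18,0]
    - [0,0.195,0]
    - [0,0.195,0]
    - [0,0.195,0]
  gripper: [1,1,1,1,1,1,1,1,1]

```text
time: 5.1
position: [0.5442, 0.1769, 0.2126]
tool_rot: [0.031, 1.0, 0.0, 0.0]
ft_force: [0.4, -0.3, -0.6]
grip_width: 0.0003
grip_force: 0.0
```

```bash
python3 -c "
from h import *
delta([.545,.1965,.212])"
```

```text
t 5.1 pos [0.5442 0.1769 0.2126] delta [0.0004 0.0196 0.0006]
tool y heading 86.40508741538034 F [ 0.4 -0.3 -0.6]
```

Emit:
arm_command:
  delta_rot:
    - [0,0,0]
    - [0,0,0]
    - [0,0,0]
    - [0,0,0]
    - [0,0,0]
    - [0,0,0]
    - [0,0,0]
    - [0,0,0]
    - [0,0,0]
    - [0,0,0]
    - [0,0,0]
    - [0,0,0]
  delta_pos:
    - [0,0.006,0]
    - [0,0.011,0]
    - [0,0.015,0]
    - [0,0.018,0]
    - [0,0.0195,0]
    - [0,0.0195,0]
    - [0,0.0195,0]
    - [0,0.005,0]
    - [0,-0.03,0]
    - [0,-0.07,0]
    - [0,-0.11,0]
    - [0,-0.15,0]
  gripper: [1,1,1,1,1,1,1,1,1,1,1,1]

```text
time: 6.1
position: [0.5348, 0.0248, 0.2127]
tool_rot: [0.032, 0.999, 0.0, 0.001]
ft_force: [0.3, 0.4, -0.4]
grip_width: 0.0002
grip_force: 0.0
```

Emit:
arm_command:
  delta_rot:
    - [0,0,0]
    - [0,0,0]
    - [0,0,0]
    - [0,0,0]
  delta_pos:
    - [0,-0.03,0]
    - [0,-0.05,0]
    - [0,-0.06,0]
    - [0,-0.06,0]
  gripper: [1,1,1,1]

```text
time: 6.43
position: [0.5311, -0.0358, 0.2127]
tool_rot: [0.034, 0.999, 0.0, 0.001]
ft_force: [0.6, 0.3, 0.4]
grip_width: 0.0005
grip_force: 0.0
```

```bash
python3 -c "
from h import *
delta([.54,.19,.212])
s=snap('side','side4');t=snap('top','top4')
g=t['pixels'].min(2)
for v in (200,216,232,244,252): print(v,[int(x) for x in g[v,234:256]])
im=s['pixels'].min(2)
for v in (184,188,192): print(v,[int(x) for x in im[v,236:262]])
a=cv2.resize(t['pixels'][165:295,180:330],None,fx=2.66,fy=2.66,interpolation=cv2.INTER_CUBIC)
b=cv2.resize(s['pixels'][145:245,220:300],None,fx=4,fy=4,interpolation=cv2.INTER_CUBIC)
im=np.zeros((400,720,3),np.uint8);im[:a.shape[0],:a.shape[1]]=a;im[:b.shape[0],399:399+b.shape[1]]=b;cv2.imwrite('pics/c4.png',im)"
```

```text
t 6.43 pos [ 0.5311 -0.0358  0.2127] delta [0.0066 0.2259 0.0007]
tool y heading 86.0556469773352 F [0.6 0.3 0.4]
200 [165, 165, 166, 166, 167, 166, 166, 161, 159, 179, 191, 195, 192, 175, 154, 142, 132, 100, 92, 93, 95, 95]
216 [179, 189, 199, 204, 203, 203, 191, 173, 187, 198, 195, 183, 167, 143, 131, 137, 137, 136, 136, 136, 136, 136]
232 [204, 204, 201, 189, 166, 152, 177, 195, 200, 191, 175, 156, 144, 157, 143, 107, 106, 119, 133, 134, 183, 206]
244 [150, 150, 150, 146, 153, 181, 198, 202, 192, 174, 153, 142, 160, 147, 105, 109, 126, 136, 134, 183, 207, 207]
252 [149, 150, 144, 145, 172, 190, 197, 190, 177, 159, 120, 59, 47, 47, 46, 46, 47, 48, 47, 45, 45, 62]
184 [61, 62, 59, 59, 59, 63, 87, 113, 117, 113, 112, 107, 105, 97, 106, 150, 176, 176, 177, 179, 176, 175, 176, 174, 174, 173]
188 [61, 66, 67, 68, 64, 65, 68, 84, 90, 91, 91, 94, 95, 98, 91, 68, 60, 86, 139, 171, 172, 173, 175, 174, 177, 177]
192 [57, 58, 54, 56, 57, 55, 59, 74, 92, 92, 93, 92, 97, 98, 100, 88, 58, 60, 56, 116, 172, 171, 172, 172, 173, 172]
```

View pics/c4.png

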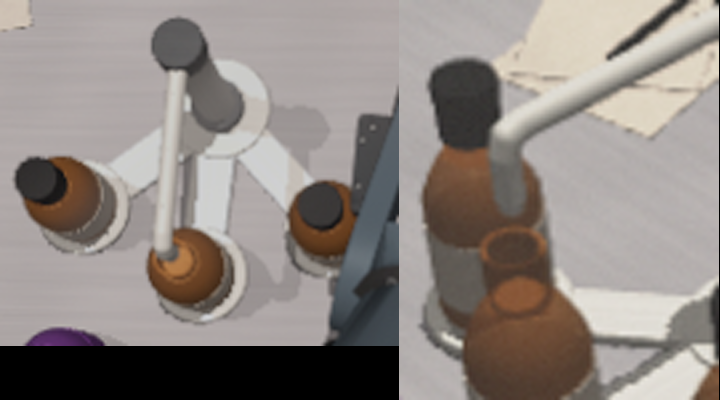

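The nozzle tip is over the mouth at side px (248.0,197.5); the target is about (247.2,196). About 2 mm remains at the tip, so one small nudge.

Emit:
arm_command:
  delta_rot:
    - [0,0,0]
    - [0,0,0]
    - [0,0,0]
    - [0,0,0]
    - [0,0,0]
    - [0,0,0]
    - [0,0,0]
    - [0,0,0]
    - [0,0,0]
    - [0,0,0]
  delta_pos:
    - [0,0.03,0]
    - [0,0.06,0]
    - [0,0.09,0]
    - [0,0.12,0]
    - [0,0.15,0]
    - [0,0.18,0]
    - [0,0.205,0]
    - [0,0.22,0]
    - [0,0.22,0]
    - [0,0.22,0]
  gripper: [1,1,1,1,1,1,1,1,1,1]

```text
time: 7.37
position: [0.5439, 0.1879, 0.2124]
tool_rot: [0.03, 1.0, 0.0, -0.0]
ft_force: [-0.3, -0.1, 0.3]
grip_width: 0.0005
grip_force: 0.0
```

```bash
python3 -c "
from h import *
delta([.545,.1977,.212])"
```

```text
t 7.37 pos [0.5439 0.1879 0.2124] delta [-0.0005  0.0099  0.0004]
tool y heading 86.50625868254096 F [-0.3 -0.1  0.3]
```

Emit:
arm_command:
  delta_rot:
    - [0,0,0]
    - [0,0,0]
    - [0,0,0]
    - [0,0,0]
    - [0,0,0]
    - [0,0,0]
    - [0,0,0]
    - [0,0,0]
    - [0,0,0]
    - [0,0,0]
    - [0,0,0]
    - [0,0,0]
  delta_pos:
    - [0,0.004,0]
    - [0,0.007,0]
    - [0,0.009,0]
    - [0,0.0105,0]
    - [0,0.0105,0]
    - [0,0.0105,0]
    - [0,0.0,0]
    - [0,-0.03,0]
    - [0,-0.07,0]
    - [0,-0.11,0]
    - [0,-0.15,0]
    - [0,-0.19,0]
  gripper: [1,1,1,1,1,1,1,1,1,1,1,1]

```text
time: 8.37
position: [0.532, -0.0062, 0.2127]
tool_rot: [0.033, 0.999, 0.0, 0.0]
ft_force: [0.6, -0.1, 0.9]
grip_width: 0.0002
grip_force: 0.0
```

Emit:
arm_command:
  delta_rot:
    - [0,0,0]
    - [0,0,0]
    - [0,0,0]
    - [0,0,0]
    - [0,0,0]
    - [0,0,0]
  delta_pos:
    - [0.02,-0.03,0]
    - [0.04,-0.06,0]
    - [0.06,-0.1,0]
    - [0.06,-0.12,0]
    - [0.06,-0.12,0]
    - [0.06,-0.12,0]
  gripper: [1,1,1,1,1,1]

```text
time: 8.87
position: [0.4646, -0.1214, 0.2128]
tool_rot: [0.035, 0.999, 0.0, 0.001]
ft_force: [0.5, -0.2, 1.0]
grip_width: 0.0004
grip_force: 0.0
```

```bash
python3 -c "
from h import *
delta([.467,-.135,.108])
s=snap('side','side5');t=snap('top','top5');t0=load('top0')
g=t['pixels'].min(2)
for v in (200,216,232,244,252): print(v,[int(x) for x in g[v,234:256]])
b=cv2.resize(s['pixels'][145:245,220:300],None,fx=4,fy=4,interpolation=cv2.INTER_CUBIC)
a=cv2.resize(t0['pixels'][210:300,370:465],None,fx=4,fy=4,interpolation=cv2.INTER_CUBIC)
im=np.zeros((400,720,3),np.uint8);im[:a.shape[0],:a.shape[1]]=a;im[:b.shape[0],399:399+b.shape[1]]=b;cv2.imwrite('pics/c5.png',im)"
```

```text
t 8.87 pos [ 0.4646 -0.1214  0.2128] delta [-0.0032 -0.0134  0.1048]
tool y heading 86.02232143450182 F [ 0.5 -0.2  1. ]
200 [161, 161, 162, 162, 162, 162, 162, 155, 155, 178, 192, 196, 186, 169, 147, 145, 139, 97, 90, 91, 93, 92]
216 [175, 185, 195, 200, 199, 199, 185, 168, 187, 195, 189, 175, 159, 133, 124, 133, 133, 132, 133, 133, 133, 132]
232 [200, 200, 197, 184, 161, 153, 179, 194, 195, 184, 167, 144, 145, 162, 140, 104, 104, 116, 130, 131, 178, 202]
244 [146, 146, 146, 146, 160, 184, 196, 194, 181, 164, 141, 146, 165, 144, 102, 106, 123, 132, 131, 179, 203, 203]
252 [146, 146, 143, 151, 176, 190, 193, 183, 166, 144, 101, 48, 46, 44, 45, 45, 47, 47, 46, 45, 44, 61]
```

View pics/c5.png

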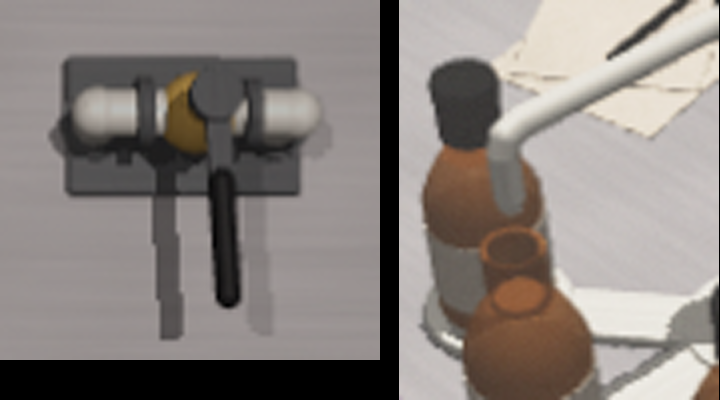

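The spout is now centred to about 1-2 mm (tip at side u≈247.8, target 247.2). The valve pipe lies along world y. The stem is at top px (423.5,233) and the lever end at (427,286), pointing at the robot. Next I'll compute the arc for the lever push.

```bash
python3 -c "
from h import *
t=load('top0');st=onz(t,423.5,233,.13);print(st,onz(t,427.2,286.2,.128)); print('pipe ends',onz(t,394.5,237.7,.062),onz(t,445,237.7,.062))
o=status.get_obs();R=Ro.from_quat(o['tool_rot'])
print(np.round(R.inv().apply(np.array([.468,-.145,.108])-o['position']),3))
for a in range(180,271,10):
  r=np.radians(a);u=np.array([np.cos(r),np.sin(r)]);n=np.array([u[1],-u[0]]);p=np.r_[st[:2]+.092*u+.016*n,.108]
  print(a,np.round(p,3),np.round(R.inv().apply(p-o['position']),3))"
```

```text
[ 0.55920151 -0.1911599   0.13      ] [ 0.43547857 -0.19864362  0.128     ]
pipe ends [ 0.55778885 -0.13134628  0.062     ] [ 0.55973458 -0.2565299   0.062     ]
[-0.005 -0.025  0.105]
180 [ 0.467 -0.175  0.108] [-0.006 -0.055  0.105]
190 [ 0.466 -0.191  0.108] [-0.006 -0.072  0.105]
200 [ 0.467 -0.208  0.108] [-0.008 -0.088  0.105]
210 [ 0.472 -0.223  0.108] [-0.014 -0.103  0.105]
220 [ 0.478 -0.238  0.108] [-0.021 -0.117  0.105]
230 [ 0.488 -0.251  0.108] [-0.032 -0.13   0.105]
240 [ 0.499 -0.263  0.108] [-0.044 -0.141  0.105]
250 [ 0.513 -0.272  0.108] [-0.058 -0.149  0.105]
260 [ 0.527 -0.279  0.108] [-0.073 -0.155  0.105]
270 [ 0.543 -0.283  0.108] [-0.089 -0.158  0.105]
```

Emit:
arm_command:
  delta_rot:
    - [0,0,0]
    - [0,0,0]
    - [0,0,0]
    - [0,0,0]
    - [0,0,0]
    - [0,0,0]
    - [0,0,0]
    - [0,0,0]
    - [0,0,0]
    - [0,0,0]
    - [0,0,0]
    - [0,0,0]
  delta_pos:
    - [-0.005,-0.01,0.025]
    - [-0.005,-0.015,0.05]
    - [-0.005,-0.02,0.075]
    - [-0.005,-0.025,0.095]
    - [-0.005,-0.025,0.105]
    - [-0.005,-0.025,0.105]
    - [-0.005,-0.038,0.105]
    - [-0.006,-0.052,0.105]
    - [-0.006,-0.064,0.105]
    - [-0.006,-0.072,0.105]
    - [-0.007,-0.08,0.105]
    - [-0.008,-0.088,0.105]
  gripper: [1,1,1,1,1,1,1,1,1,1,1,1]

```text
time: 9.97
position: [0.4668, -0.2089, 0.1081]
tool_rot: [0.033, 0.999, 0.0, 0.0]
ft_force: [0.8, 3.6, 0.4]
grip_width: 0.0004
grip_force: 1.7
```

Emit:
arm_command:
  delta_rot:
    - [0,0,0]
    - [0,0,0]
    - [0,0,0]
    - [0,0,0]
    - [0,0,0]
    - [0,0,0]
    - [0,0,0]
    - [0,0,0]
    - [0,0,0]
    - [0,0,0]
    - [0,0,0]
    - [0,0,0]
  delta_pos:
    - [-0.003,-0.008,0]
    - [-0.006,-0.015,0]
    - [-0.009,-0.022,0]
    - [-0.013,-0.029,0]
    - [-0.018,-0.036,0]
    - [-0.024,-0.042,0]
    - [-0.03,-0.048,0]
    - [-0.036,-0.053,0]
    - [-0.043,-0.057,0]
    - [-0.05,-0.061,0]
    - [-0.057,-0.064,0]
    - [-0.057,-0.064,0]
  gripper: [1,1,1,1,1,1,1,1,1,1,1,1]

```text
time: 10.97
position: [0.5218, -0.2776, 0.1077]
tool_rot: [0.032, 0.999, -0.001, 0.001]
ft_force: [-0.9, 0.7, -0.6]
grip_width: 0.0001
grip_force: 0.1
```

Emit:
arm_command:
  delta_rot:
    - [0,0,0]
    - [0,0,0]
    - [0,0,0]
    - [0,0,0]
    - [0,0,0]
    - [0,0,0]
  delta_pos:
    - [-0.005,-0.002,0]
    - [-0.009,-0.003,0]
    - [-0.013,-0.004,0]
    - [-0.016,-0.004,0]
    - [-0.018,-0.004,0]
    - [-0.018,-0.004,0]
  gripper: [1,1,1,1,1,1]

```text
time: 11.47
position: [0.5379, -0.2814, 0.1076]
tool_rot: [0.032, 0.999, -0.0, 0.0]
ft_force: [-2.0, -0.2, -1.2]
grip_width: 0.0001
grip_force: 0.6
```

Emit:
arm_command:
  delta_rot:
    - [0,0,0]
    - [0,0,0]
  delta_pos:
    - [-0.002,0,0]
    - [-0.003,0,0]
  gripper: [1,1]

```text
time: 11.63
position: [0.5401, -0.2815, 0.1076]
tool_rot: [0.032, 0.999, -0.0, -0.0]
ft_force: [-4.5, -0.0, 0.5]
grip_width: 0.0007
grip_force: 2.4
```

Emit:
arm_command:
  delta_rot:
    - [0,0,0]
    - [0,0,0]
    - [0,0,0]
  delta_pos:
    - [-0.001,0,0]
    - [-0.002,0,0]
    - [-0.002,0,0]
  gripper: [1,1,1]

```text
time: 11.88
position: [0.5402, -0.2815, 0.1075]
tool_rot: [0.032, 0.999, 0.0, -0.002]
ft_force: [-7.8, -1.7, 2.3]
grip_width: 0.0007
grip_force: 3.7
```

Emit:
arm_command:
  delta_rot:
    - [0,0,0]
    - [0,0,0]
    - [0,0,0]
  delta_pos:
    - [-0.001,0,0]
    - [-0.002,0,0]
    - [-0.002,0,0]
  gripper: [1,1,1]

```text
time: 12.13
position: [0.5404, -0.2814, 0.1074]
tool_rot: [0.032, 0.999, 0.0, -0.004]
ft_force: [-11.0, -1.9, 5.6]
grip_width: 0.0005
grip_force: 5.7
```

The push stalled with force rising to 11 N, so the lever is at its stop. I'll back straight off, rise, and check.

Emit:
arm_command:
  delta_rot:
    - [0,0,0]
    - [0,0,0]
    - [0,0,0]
    - [0,0,0]
    - [0,0,0]
    - [0,0,0]
    - [0,0,0]
    - [0,0,0]
    - [0,0,0]
    - [0,0,0]
    - [0,0,0]
  delta_pos:
    - [0.01,0,0]
    - [0.03,0,0]
    - [0.06,0,0]
    - [0.06,0,-0.04]
    - [0.06,0,-0.08]
    - [0.06,0,-0.12]
    - [0.06,-0.03,-0.15]
    - [0.06,-0.06,-0.15]
    - [0.06,-0.1,-0.15]
    - [0.06,-0.12,-0.15]
    - [0.06,-0.12,-0.15]
  gripper: [1,1,1,1,1,1,1,1,1,1,1]

```text
time: 13.05
position: [0.4773, -0.4031, 0.2585]
tool_rot: [0.035, 0.999, -0.003, 0.002]
ft_force: [0.3, 0.6, -0.1]
grip_width: 0.0004
grip_force: 0.0
```

```bash
python3 -c "
from h import *
s=snap('side','side6');t=snap('top','top6')
a=t['pixels'][160:340,170:480];b=cv2.resize(s['pixels'][90:420,150:500],None,fx=1.2,fy=1.2)
im=np.zeros((400,740,3),np.uint8);im[:180,:310]=a;im[:b.shape[0],315:315+b.shape[1]]=b
c=cv2.resize(s['pixels'][150:230,225:295],None,fx=2.5,fy=2.5,interpolation=cv2.INTER_CUBIC);im[190:390,:c.shape[1]]=c;cv2.imwrite('pics/c6.png',im)"
```

```text
(no output)
```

View pics/c6.png

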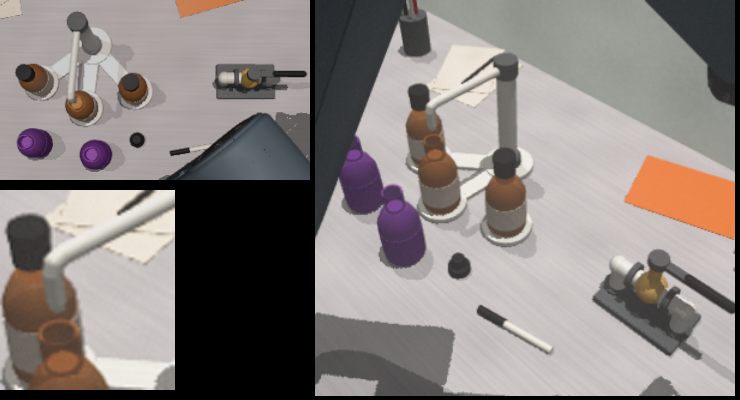

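The lever lies along the pipe, the spout tip is above the open mouth, and nothing else has moved. Handing in.

```bash
python3 -c "
from rig import robot
print(robot.hand_in())"
```

```text
the job is handed in; nothing more can be done
None
```

I handed the job in at about 13 s: the spout tip is above the open bottle's mouth, about 1–2 mm off centre by my measurement, and the valve lever was then pushed to its stop along the pipe. Nothing else moved in the last pictures, and the hand-in gave no verdict.

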